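Stack the porcelain mixing slab

ROBOT

A 6-joint arm with a two-finger parallel gripper is mounted at the origin on a cart in front of the work surface, level with it; the furniture and walls round the work are solid. World frame = base frame: x ahead of the robot, y to its left, z up, the work surface at z = 0. Lengths are in m, angles in degrees, forces in N, time in s.
With the tool pointing down it reaches from about 0.4 to 0.825 m from the base axis. Payload 7 kg.
Tool frame: the origin (TCP) lies midway between the tips of the shut fingers; the grasp point (between the pads) lies 19 mm behind it (grip_depth is the distance from the TCP to the grasp point, in m); z points along the fingers, y is the direction in which the jaws open and shut (so a half turn about z gives the same grasp; the last joint's range is limited). The gripper opens to 88 mm and grips with 3 to 60 N. Pads are 19 mm wide; open, the fingers measure 130 mm over their backs; the gripper's body (78 mm by 193 mm) begins 47 mm behind the grasp point.
Start: joints at [-54.483, 20.546, 0.682, 0, -70.136, -16.507], TCP at [0.22, -0.638, 0.227] pointing down, gripper open.
Joint ranges: [-176.03, 176.03], [-82.01, 121.73], [-58.28, 71.71], [-173.87, 95.51], [-174.79, -0.11], [-173.66, 173.66]. Speed limits (degrees/s): [136.94, 136.94, 172.46, 180, 180, 180].

INTERFACE

Orientations are given as [roll, pitch, yaw] about the fixed x, y, z axes, in that order (R = Rz(yaw) Ry(pitch) Rx(roll)).
In Python, from plant import * gives the robot as it stands.
- The arm moves only by the shell command python3 -m inch 'ROWS'. ROWS is JSON, a list of rows, each an object of numbers: "ax", "ay", "az": the turn, a rotation vector about the tool's x, y, z in degrees; "dx", "dy", "dz": the shift along the tool's x, y, z in mm; "fingers": the finger opening in mm, from 0 to 87.6. In form: [{"ax": .., "ay": .., "az": .., "dx": .., "dy": .., "dz": .., "fingers": ..}, ...]. A call has 1 to 8 rows; each row is the pose to reach, as a shift and turn from the pose commanded when the call began, along the tool's axes at that moment; what a row does not reach only later rows make up. A row lasts 1/8 s, in which the tool goes at most 62.5 mm and 10.7 degrees, less where a joint would pass 70% of its speed; a pose out of reach is approached as far as the arm can. A call with a gripper value outside its range is refused whole. The fingers move at their own pace and stop on an object; the grip force is fixed at half the most. Time passes only in rows, so rows that repeat a pose let the fingers close. It gives the time, the measured TCP pose, the force and the opening at its end, in the units of the state.
- get_obs(): the state, without advancing time (a new reading comes with each control period).
- snapshot(name): name is "side" or "top"; returns a dict with "image" (384x512x3 uint8, red, green, blue), "fx", "fy", "cx", "cy" (pixels), "rvec" (rotation vector, rad) and "tvec" (3), from world to camera coordinates, as OpenCV has them. Camera axes: x right, y down, z forward; pixel columns grow to the right and rows downward; lengths in m; the calibration is good to about 2 mm. A picture is of the moment at which its call begins. There is no depth.
- close_job(): hands the job in, once; it reports no verdict.
Trained networks look in the newest picture that a camera, given by its name, has taken for a name from the list of things; names that differ only in an ending like _2 or _b are one class to them, and where a whole thing is asked for, a point or a joint stands for the part that bears it (a point fixed in the world has none). Each returns a list of dicts, best first, with "score" (0 to 1); they miss things now and then, are a little off and sometimes report something else, mostly with a low value. They report only what shows in the picture. A call takes as long as a camera call. They do not tell look-alikes from the thing itself.
- search_frame(target, camera): "bbox" ([centre column, centre row, width, height] in pixels, round what is visible of it).
- trace(target, camera): "mask" (384x512 bool, what is visible of it) and "bbox" ([centre column, centre row, width, height] in pixels, round what is visible of it).
- landmark_of(target, camera): "position" ([column, row] in pixels: a listed point, or the origin of a listed thing).
The state is a dict: "clock": time; "joint_pos": joint angles; "qvel": joint speeds; "tau": joint torques, N m; "tool_pos": TCP position; "orientation": TCP orientation; "force": force on the tool from outside, world axes, zero at the start; "moment": the same for the moment, N m; "opening": finger opening in m.
Only numpy, scipy, OpenCV 4.12 (cv2) and the standard library are available. Lean on these libraries where they do the work, as an engineer would, in place of code of your own. Each camera call takes 0.05 s, during which the arm holds its last target.

TASK

The blue mixing slab lies sunk between the rails of the low wooden stand. Slide it along the stand until its end overhangs the open edge by about a third of its length, still lying flat on the stand, then take it by that end and lift it off. Lay it gently on top of the pile of two blue slabs, squared up with the slab below, without shifting the pile or disturbing the other things.

Things in the scene. Friction and masses are not known exactly. Their poses are not given: they have to be found in the camera images.
- slab: Mixing slab to move, 0.12 kg: blue porcelain plate 120 (x) x 62 (y) x 5 mm on a cork backing 100 x 44 x 8 mm centred under it. Origin: centre of the cork's underside (porcelain 8 to 13 mm above it); z up, ends alike. Starts in the stand's channel, x along the stand's x, front end 5 to 25 mm inside the open edge; tips off if pushed out over 50 mm.
- slab_stand: Fixed wooden stand 230 (x) x 94 x 42 mm; origin: centre of its underside, on the worktop. Along x a straight channel 66 mm wide, floor 28 mm above the origin, between pale metal rails 14 mm thick, 14 mm above the floor (1 mm over the slab). Its -x end, roughly towards the robot, is open; a blue stop 12 mm thick, 16 high closes the +x end. Behind the slab 70 mm or more of channel is empty.
- stand_edge (a point): Middle of the open edge (-x end) of the stand's channel floor, axes as the stand. Beyond it there is nothing above the worktop, 28 mm lower.
- pile_top: Upper slab of the pile, loose: same shape, size and origin as the slab to be moved (120 x 62 x 13 mm, origin under its centre, top 13 mm above that). It lies square on the lower one.
- pile_low: Lower slab of the pile, loose on the worktop: same shape, size and origin. The pile's top is 26 mm above the worktop.
- cast_white: Bystander: white plaster dental cast, 60 x 77 x 26 mm, on the worktop. Origin: centre of its underside.
Things that resemble listed ones, but are neither listed nor needed, are in the scene too. What is shaped like the slab but red or yellow is not meant.

How it is judged:
By the outcome, as a careful person would: the job done as asked, in the order asked, and still so for the second after the job is handed in, with the robot touching nothing.
It also fails if it takes over 53 s, if anything falls off the work surface, if the arm or the gripper's body presses on something with over 40 N, if the wrist force passes 120 N, or if a joint passes its speed limit or range.

## Working session

There is one attempt and no reset: what is moved stays moved. The work goes in short steps, Python scripts to look and compute and a shell command to move; the robot and the scene stay as the last step left them, time stands still between calls to the robot, and variables do not carry over. Pictures are saved under pics/ and viewed, and the job is handed in when it is done.

```bash
ls; mkdir -p pics; python3 - <<'E'
from plant import *
import cv2,json
print(get_obs())
for n in ["side","top"]:
    s=snapshot(n); cv2.imwrite(f"pics/{n}0.png",s["image"][:,:,::-1]); print({k:v for k,v in s.items() if k!="image"})
    for t in ["slab","slab_stand","stand_edge","pile_top","cast_white"]:
        print(n,t,[(round(r["score"],2),r["position"]) for r in landmark_of(t,n)][:5])
E
```

```text
pics
{'clock': 0.0, 'joint_pos': array([-5.44819902e+01,  2.05912189e+01,  6.33937941e-01, -1.99632886e-02,
       -7.01363359e+01, -1.65048886e+01]), 'qvel': array([-0.10310261, -0.02847728, -0.05469585,  0.03177045,  0.05362602,
       -0.04917748]), 'tau': array([-9.59420795e-04, -5.82715702e+01,  2.93039507e+01,  6.99655920e+00,
        6.93778595e-03, -1.15162370e-04]), 'tool_pos': array([ 0.219695  , -0.63772696,  0.22562687]), 'orientation': array([ 1.79904909e+02, -8.60532524e-03, -1.60993670e+02]), 'force': array([ 0.77845575, -0.04592562, -0.749449  ]), 'moment': array([-0.08186588, -0.02202772, -0.00854011]), 'opening': 0.0873269407516442}
{'fx': 468.0069905775294, 'fy': 468.0069905775294, 'cx': 256.02769303100763, 'cy': 201.6345124361305, 'rvec': array([ 1.98498571, -0.08582745,  0.03703883]), 'tvec': array([-0.48198708,  0.14866906,  1.47809438])}
side slab [(0.94, [236.4, 288.3]), (0.66, [262.4, 171.9]), (0.62, [266.8, 211.0])]
side slab_stand [(0.88, [278.9, 217.3])]
side stand_edge [(0.93, [247.4, 217.3])]
side pile_top [(0.68, [297.9, 267.6])]
side cast_white [(0.82, [246.0, 239.7])]
{'fx': 463.6456264777944, 'fy': 463.6456264777944, 'cx': 264.2287961632033, 'cy': 188.60997542463085, 'rvec': array([ 2.17029196, -2.12172984,  0.15704639]), 'tvec': array([0.17748172, 0.50021885, 1.78056495])}
top slab [(0.81, [380.8, 216.1]), (0.77, [271.6, 177.4]), (0.67, [151.3, 169.7]), (0.64, [318.2, 158.4])]
top slab_stand [(0.87, [272.6, 172.1])]
top stand_edge [(0.92, [279.6, 196.8])]
top pile_top [(0.65, [353.1, 164.6])]
top cast_white [(0.53, [309.5, 205.7]), (0.49, [349.6, 170.6])]
```

```bash
python3 - <<'E'
import cv2
a=cv2.imread("pics/side0.png"); cv2.imwrite("pics/side0c.png",cv2.resize(a[140:320,170:370],None,fx=4,fy=3.3333,interpolation=cv2.INTER_CUBIC)[:600])
a=cv2.imread("pics/top0.png"); cv2.imwrite("pics/top0c.png",cv2.resize(a[100:280,130:400],None,fx=2.9,fy=2.9,interpolation=cv2.INTER_CUBIC))
E
```

```text
(no output)
```

View pics/side0.png

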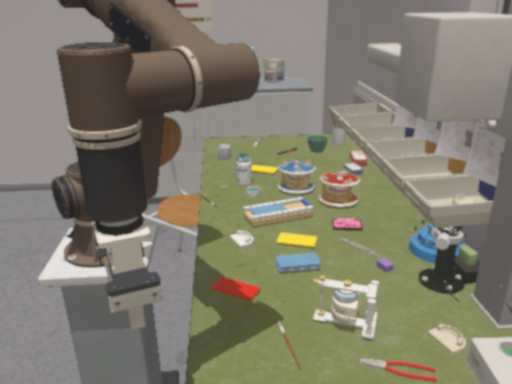

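View pics/top0.png

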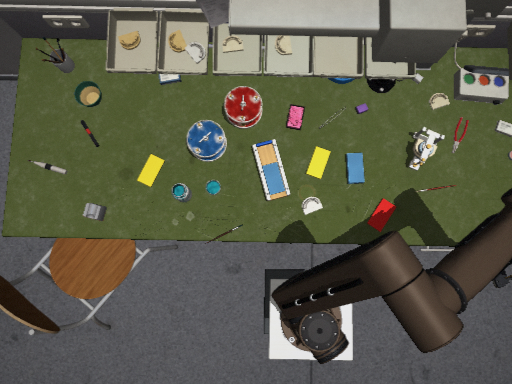

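View pics/top0c.png

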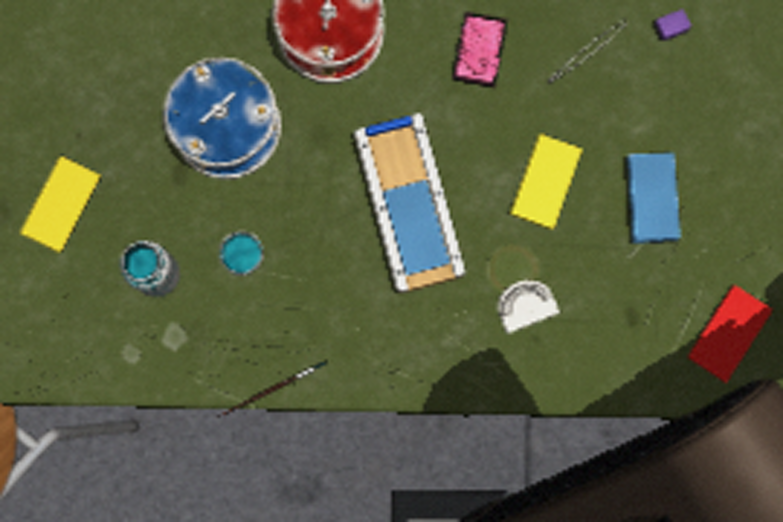

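View pics/side0c.png

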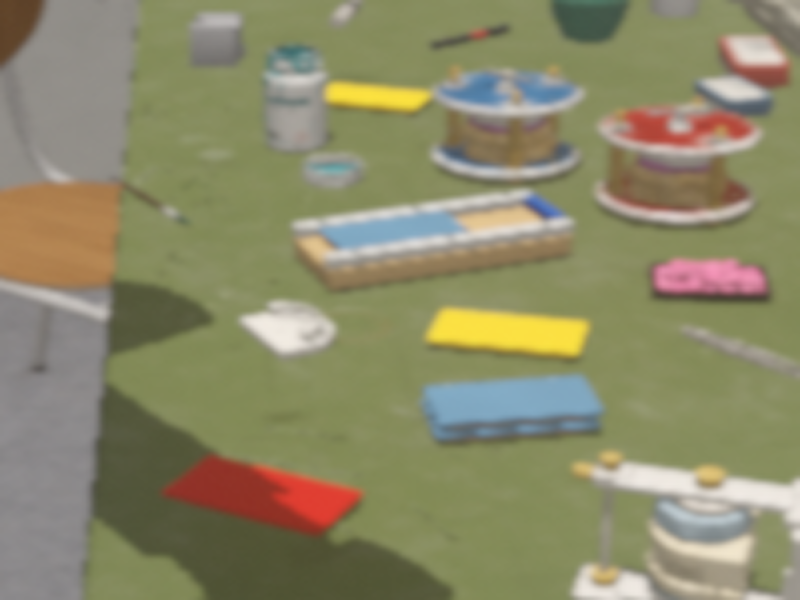

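```bash
cat > h.py <<'E'
from plant import *
import numpy as np, cv2
from scipy.optimize import minimize
def proj(s,P):
    K=np.array([[s["fx"],0,s["cx"]],[0,s["fy"],s["cy"]],[0,0,1.]])
    return cv2.projectPoints(np.asarray(P,float).reshape(-1,1,3),s["rvec"],s["tvec"],K,None)[0].reshape(-1,2)
def back(s,uv,z):
    R=cv2.Rodrigues(s["rvec"])[0]; c=-R.T@s["tvec"]
    d=R.T@np.array([(uv[0]-s["cx"])/s["fx"],(uv[1]-s["cy"])/s["fy"],1]); return c+d*(z-c[2])/d[2]
def rect(x,y,yaw,z,L=.12,W=.062):
    c,si=np.cos(np.radians(yaw)),np.sin(np.radians(yaw))
    return [[x+c*a-si*b,y+si*a+c*b,z] for a,b in [(L/2,W/2),(L/2,-W/2),(-L/2,-W/2),(-L/2,W/2)]]
def blue(img):
    h=cv2.cvtColor(img,cv2.COLOR_RGB2LAB).astype(float)
    return h
def render(s,polys,roi):
    x0,y0,x1,y1=roi; F=8
    m=np.zeros(((y1-y0)*F,(x1-x0)*F),np.uint8)
    for P in polys:
        q=proj(s,P); q=cv2.convexHull(((q+.5-[x0,y0])*F*16).astype(np.int32)-8*16//16)
        cv2.fillConvexPoly(m,q,255,shift=4)
    m=cv2.resize(m,None,fx=1/F,fy=1/F,interpolation=cv2.INTER_AREA)/255.
    return m
def alpha(img,roi,fg=None):
    x0,y0,x1,y1=roi; b=img[y0:y1,x0:x1].astype(float)
    v=b[:,:,2]-b[:,:,0]; return v
def fit(views,p0,polyf):
    # views: list of (snap,roi); alpha linear model a+b*mask solved by lstsq
    def cost(p,full=False):
        e=0
        for s,roi in views:
            m=cv2.GaussianBlur(render(s,polyf(p),roi),(0,0),.6); v=alpha(s["image"],roi)
            A=np.c_[m.ravel(),np.ones(m.size)]
            r=v.ravel()-A@np.linalg.lstsq(A,v.ravel(),rcond=None)[0]; e+=np.mean(r**2)/v.var()
        return e
    best=None
    for dy in (0,8,-8):
        q=np.array(p0,float); q[2]+=dy
        simp=np.array([q,q+[.006,0,0],q+[0,.006,0],q+[0,0,5]])
        r=minimize(cost,q,method="Nelder-Mead",options=dict(initial_simplex=simp,xatol=1e-4,fatol=1e-6,maxiter=300))
        if best is None or r.fun<best.fun: best=r
    return best.x,best.fun
def box(z0,z1): return lambda p: [rect(*p,z0)+rect(*p,z1)]
def roi_of(s,P,m=7):
    q=proj(s,P); a=np.floor(q.min(0)-m).astype(int); b=np.ceil(q.max(0)+m).astype(int); return (*a,*b)
E
python3 - <<'E'
from h import *
T=snapshot("top");S=snapshot("side")
for n,uv,z in [("slab",(271.6,177.4),.028),("edge",(279.6,196.8),.028),("stand",(272.6,172.1),0),("pile",(353.1,164.6),.013),("cast",(309.5,205.7),0)]:
    print(n,"top",back(T,uv,z).round(4))
for n,uv,z in [("slab",(266.8,211),.028),("edge",(247.4,217.3),.028),("stand",(278.9,217.3),0),("pile",(297.9,267.6),.013),("cast",(246,239.7),0)]:
    print(n,"side",back(S,uv,z).round(4))
pile0=(*back(T,(355,168),.026)[:2],0); slab0=(*back(T,(274,180),.041)[:2],15)
for nm,p0,z,f in [("pile",pile0,.026,lambda p:[rect(*p,.021)+rect(*p,.026),rect(*p,.008)+rect(*p,.013)]),("slab",slab0,.041,lambda p:[rect(*p,.041)])]:
    for vs in ("T","S","TS"):
        V=[({"T":T,"S":S}[c],roi_of({"T":T,"S":S}[c],rect(*p0,z))) for c in vs]
        print(nm,vs,fit(V,p0,f))
E
```

```text
slab top [0.5427 0.1607 0.028 ]
edge top [0.4662 0.1277 0.028 ]
stand top [0.5692 0.1567 0.    ]
pile top [ 0.6047 -0.1646  0.013 ]
cast top [0.4368 0.0073 0.    ]
slab side [0.535  0.1659 0.028 ]
edge side [0.4636 0.122  0.028 ]
stand side [0.5784 0.1682 0.    ]
pile side [ 0.5886 -0.1921  0.013 ]
cast side [0.4519 0.0134 0.    ]
pile T (array([ 0.59166536, -0.17098014,  3.42966132]), np.float64(0.010862077926313834))
pile S (array([ 0.59087008, -0.16481176,  3.4197698 ]), np.float64(0.06875325381576629))
pile TS (array([ 0.59118345, -0.16931692,  3.5657105 ]), np.float64(0.13855997861793545))
slab T (array([ 0.53836657,  0.15515515, 16.63753434]), np.float64(0.19446594488946514))
slab S (array([ 0.5374054 ,  0.15938385, 15.77093639]), np.float64(0.17595588353082436))
slab TS (array([ 0.53819776,  0.1561186 , 16.64772785]), np.float64(0.38669137014924976))
```

```bash
python3 - <<'E'
from h import *
T=snapshot("top");S=snapshot("side")
# white rails: min channel
def alpha2(img,roi):
    x0,y0,x1,y1=roi; b=img[y0:y1,x0:x1].astype(float); 
    return (b[:,:,0]>-1)*(b.min(2))
import h
def rails(p):
    x,y,yaw=p; c,si=np.cos(np.radians(yaw)),np.sin(np.radians(yaw)); o=.04
    return [rect(x-si*k*o,y+c*k*o,yaw,.042,.23,.014)+rect(x-si*k*o,y+c*k*o,yaw,.028,.23,.014) for k in (1,-1)]
p0=(.572,.166,16.5)
h.alpha=lambda i,r: alpha2(i,r)
ps=None
for vs in ("T","S"):
    V=[({"T":T,"S":S}[c],roi_of({"T":T,"S":S}[c],rect(*p0,.042,.23,.094),4)) for c in vs]
    f=(lambda p:[rect(p[0]-np.sin(np.radians(p[2]))*k*.04,p[1]+np.cos(np.radians(p[2]))*k*.04,p[2],.042,.23,.014) for k in (1,-1)])
    r=fit(V,p0,f); print(vs,r)
    x=r[0]; c,si=np.cos(np.radians(x[2])),np.sin(np.radians(x[2])); print("edge",x[0]-.115*c,x[1]-.115*si)
    s=V[0][0]; im=s["image"][:,:,::-1].copy(); x0,y0,x1,y1=V[0][1]
    F=7; im=cv2.resize(im[y0:y1,x0:x1],None,fx=F,fy=F,interpolation=cv2.INTER_CUBIC)
    for P,col in [(q,(0,0,255)) for q in f(x)]+[(rect(.5382,.1555,16.6,.041),(0,255,0))]:
        q=((proj(s,P)+.5-[x0,y0])*F-.5).astype(int); cv2.polylines(im,[q],True,col,1)
    cv2.imwrite(f"pics/ov{vs}.png",im); print(im.shape)
E
```

```text
T (array([ 0.57397079,  0.16441216, 16.29125321]), np.float64(0.2284969907320384))
edge 0.46358825273444326 0.13215233866329046
(497, 329, 3)
S (array([ 0.57361184,  0.16756626, 16.23888212]), np.float64(0.36871165306627))
edge 0.4631998603654582 0.13540735224291295
(203, 553, 3)
```

View pics/ovT.png

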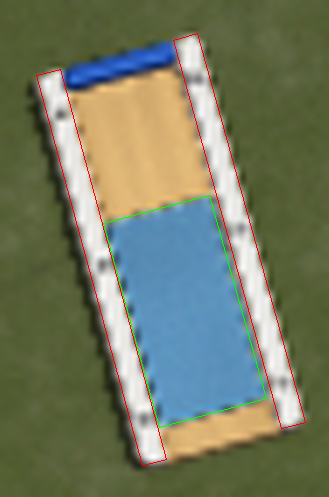

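View pics/ovS.png

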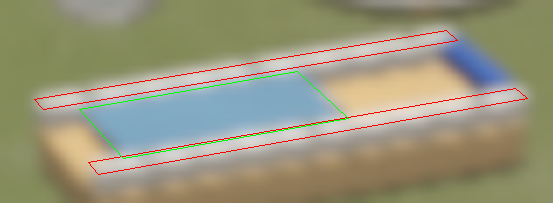

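```bash
cat >> h.py <<'E'
def shift(target,yaw_t,cmd=None):
    "cmd=(x,y,z,yaw) commanded pose; tool pointing down"
    x,y,z,w=cmd; a=np.radians(w)
    d=np.array(target)-[x,y,z]
    print("dx %.1f dy %.1f dz %.1f az %.2f"%(1e3*(d[0]*np.cos(a)+d[1]*np.sin(a)),1e3*(d[0]*np.sin(a)-d[1]*np.cos(a)),-1e3*d[2],(w-yaw_t+180)%360-180))
E
python3 -c "
from h import *
shift((.6295,.1813,.12),-163.7,(.22,-.638,.227,-161))"
python3 -m inch '[{"fingers":0}]'
```

```text
dx -653.9 dy 641.3 dz 107.0 az 2.70$[0]: bad value
```

```bash
python3 -m inch '[{"ax":0,"ay":0,"az":2.7,"dx":-200,"dy":196,"dz":0,"fingers":0},{"ax":0,"ay":0,"az":2.7,"dx":-200,"dy":196,"dz":0,"fingers":0},{"ax":0,"ay":0,"az":2.7,"dx":-200,"dy":196,"dz":0,"fingers":0},{"ax":0,"ay":0,"az":2.7,"dx":-200,"dy":196,"dz":0,"fingers":0},{"ax":0,"ay":0,"az":2.7,"dx":-200,"dy":196,"dz":0,"fingers":0}]'
```

```text
clock: 1.42
tool_pos: [0.346, -0.3854, 0.2271]
orientation: [-180.0, 0.1, -163.6]
force: [-0.3, -0.7, 0.4]
opening: 0.0433
```

```bash

python3 -c "
from h import *
shift((.6295,.1813,.12),-163.7,(.3453,-.3876,.227,-163.7))"
```

```text
dx -432.4 dy 466.3 dz 107.0 az 0.00
```

```bash
python3 -m inch '[{"ax":0,"ay":0,"az":0,"dx":-302,"dy":326,"dz":0,"fingers":0},{"ax":0,"ay":0,"az":0,"dx":-302,"dy":326,"dz":0,"fingers":0},{"ax":0,"ay":0,"az":0,"dx":-302,"dy":326,"dz":0,"fingers":0},{"ax":0,"ay":0,"az":0,"dx":-302,"dy":326,"dz":0,"fingers":0},{"ax":0,"ay":0,"az":0,"dx":-302,"dy":326,"dz":0,"fingers":0},{"ax":0,"ay":0,"az":0,"dx":-302,"dy":326,"dz":0,"fingers":0},{"ax":0,"ay":0,"az":0,"dx":-302,"dy":326,"dz":0,"fingers":0},{"ax":0,"ay":0,"az":0,"dx":-302,"dy":326,"dz":0,"fingers":0}]'
python3 -m inch '[{"ax":0,"ay":0,"az":0,"dx":-65,"dy":70,"dz":40,"fingers":0},{"ax":0,"ay":0,"az":0,"dx":-130.4,"dy":140.3,"dz":107,"fingers":0},{"ax":0,"ay":0,"az":0,"dx":-130.4,"dy":140.3,"dz":107,"fingers":0},{"ax":0,"ay":0,"az":0,"dx":-130.4,"dy":140.3,"dz":107,"fingers":0},{"ax":0,"ay":0,"az":0,"dx":-130.4,"dy":140.3,"dz":107,"fingers":0},{"ax":0,"ay":0,"az":0,"dx":-130.4,"dy":140.3,"dz":107,"fingers":0},{"ax":0,"ay":0,"az":0,"dx":-130.4,"dy":140.3,"dz":107,"fingers":0}]'
python3 - <<'E'
from h import *
for n in ("top","side"):
    s=snapshot(n); cv2.imwrite(f"pics/{n}1.png",s["image"][:,:,::-1])
o=get_obs(); print(o["tool_pos"],o["orientation"],o["joint_pos"])
E
```

```text
clock: 2.42
tool_pos: [0.5448, 0.0132, 0.2263]
orientation: [-180.0, 0.0, -163.5]
force: [-0.0, 0.1, -0.7]
opening: 0.0003
clock: 3.3
tool_pos: [0.6293, 0.1804, 0.1208]
orientation: [180.0, 0.1, -163.7]
force: [-1.5, -0.5, 0.3]
opening: 0.0003
[0.62927907 0.18054223 0.1207522 ] [ 1.79976046e+02  8.79226667e-02 -1.63737855e+02] [ 3.30459189e+01  2.31864295e+01 -9.89152819e+00  2.93279391e-03
 -5.68309480e+01 -1.06785358e+02]
```

View pics/side1.png

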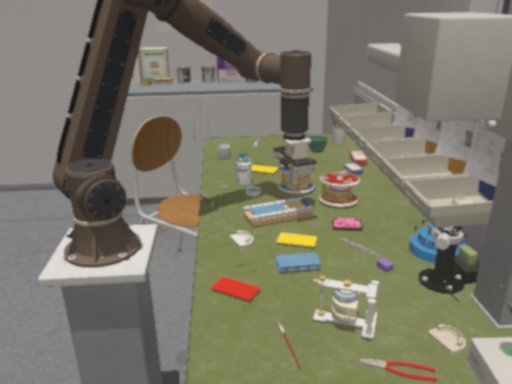

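View pics/top1.png

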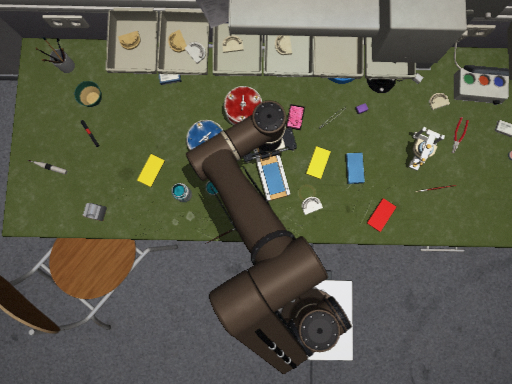

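```bash
python3 - <<'E'
from h import *
s=snapshot("top");S=snapshot("side")
e=np.array([.96,.281]);n=np.array([-.281,.96])
for nm,uv in (("red",(243,106)),("blue",(207,139))):
  for z in (.05,.07,.09):
    p=back(s,uv,z); d=p[:2]-[.5738,.165]; print(nm,z,p.round(3),"stand",(d@e).round(3),(d@n).round(3),"side px",proj(S,[p]).round(0), "r",.001*19*1e3*1.7/464)
E
```

```text
red 0.05 [0.825 0.281 0.05 ] stand 0.274 0.041 side px [[340. 189.]] r 0.06961206896551723
red 0.07 [0.819 0.28  0.07 ] stand 0.267 0.041 side px [[339. 185.]] r 0.06961206896551723
red 0.09 [0.812 0.279 0.09 ] stand 0.261 0.042 side px [[338. 180.]] r 0.06961206896551723
blue 0.05 [0.687 0.419 0.05 ] stand 0.18 0.212 side px [[298. 178.]] r 0.06961206896551723
blue 0.07 [0.682 0.417 0.07 ] stand 0.174 0.211 side px [[297. 174.]] r 0.06961206896551723
blue 0.09 [0.677 0.414 0.09 ] stand 0.169 0.21 side px [[296. 169.]] r 0.06961206896551723
```

```bash
python3 -m inch '[{"ax":0,"ay":0,"az":0,"dx":0,"dy":0,"dz":30,"fingers":0},{"ax":0,"ay":0,"az":0,"dx":0,"dy":0,"dz":60,"fingers":0},{"ax":0,"ay":0,"az":0,"dx":0,"dy":0,"dz":75,"fingers":0},{"ax":0,"ay":0,"az":0,"dx":0,"dy":0,"dz":82,"fingers":0},{"ax":0,"ay":0,"az":0,"dx":0,"dy":0,"dz":88,"fingers":0},{"ax":0,"ay":0,"az":0,"dx":0,"dy":0,"dz":88,"fingers":0},{"ax":0,"ay":0,"az":0,"dx":0,"dy":0,"dz":88,"fingers":0}]'
python3 - <<'E'
from h import *
s=snapshot("side"); cv2.imwrite("pics/side2.png",cv2.resize(s["image"][150:240,220:350,::-1],None,fx=6,fy=6,interpolation=cv2.INTER_CUBIC))
o=get_obs(); print(o["tool_pos"],o["orientation"],o["force"])
E
```

```text
clock: 4.38
tool_pos: [0.6296, 0.1815, 0.0323]
orientation: [180.0, 0.1, -163.7]
force: [-1.2, -0.8, -0.3]
opening: 0.0003
[0.62958409 0.18150274 0.03227571] [ 1.79986512e+02  6.66243221e-02 -1.63683640e+02] [ 0.31517198 -0.24752567 -0.67130025]
```

View pics/side2.png

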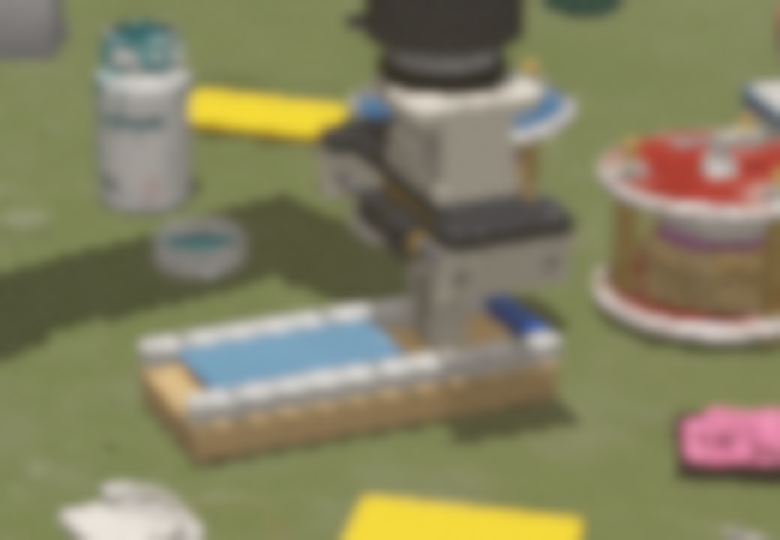

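```bash
python3 -m inch '[{"ax":0,"ay":0,"az":0,"dx":8,"dy":0,"dz":0,"fingers":0},{"ax":0,"ay":0,"az":0,"dx":14,"dy":0,"dz":0,"fingers":0},{"ax":0,"ay":0,"az":0,"dx":18,"dy":0,"dz":0,"fingers":0},{"ax":0,"ay":0,"az":0,"dx":22,"dy":0,"dz":0,"fingers":0},{"ax":0,"ay":0,"az":0,"dx":26,"dy":0,"dz":0,"fingers":0},{"ax":0,"ay":0,"az":0,"dx":30,"dy":0,"dz":0,"fingers":0},{"ax":0,"ay":0,"az":0,"dx":35,"dy":0,"dz":0,"fingers":0},{"ax":0,"ay":0,"az":0,"dx":40,"dy":0,"dz":0,"fingers":0}]'
python3 -m inch '[{"ax":0,"ay":0,"az":0,"dx":5,"dy":0,"dz":0,"fingers":0},{"ax":0,"ay":0,"az":0,"dx":10,"dy":0,"dz":0,"fingers":0},{"ax":0,"ay":0,"az":0,"dx":15,"dy":0,"dz":0,"fingers":0},{"ax":0,"ay":0,"az":0,"dx":20,"dy":0,"dz":0,"fingers":0},{"ax":0,"ay":0,"az":0,"dx":24,"dy":0,"dz":0,"fingers":0},{"ax":0,"ay":0,"az":0,"dx":28,"dy":0,"dz":0,"fingers":0},{"ax":0,"ay":0,"az":0,"dx":30,"dy":0,"dz":0,"fingers":0},{"ax":0,"ay":0,"az":0,"dx":30,"dy":0,"dz":0,"fingers":0}]'
python3 - <<'E'
from h import *
s=snapshot("side"); cv2.imwrite("pics/side3.png",cv2.resize(s["image"][150:240,220:350,::-1],None,fx=6,fy=6,interpolation=cv2.INTER_CUBIC))
T=snapshot("top"); cv2.imwrite("pics/top3.png",cv2.resize(T["image"][110:220,220:330,::-1],None,fx=5,fy=5,interpolation=cv2.INTER_CUBIC))
o=get_obs(); print(o["tool_pos"],o["orientation"],o["force"])
E
```

```text
clock: 5.42
tool_pos: [0.5907, 0.1701, 0.0317]
orientation: [180.0, 0.0, -163.7]
force: [0.7, 0.9, 0.9]
opening: 0.0004
clock: 6.42
tool_pos: [0.5617, 0.1615, 0.0315]
orientation: [-180.0, -0.0, -163.7]
force: [1.1, 1.2, 1.4]
opening: 0.0004
[0.56168803 0.16145498 0.03137157] [-1.79994022e+02 -3.82789464e-02 -1.63697720e+02] [ 0.42880302 -0.23468438  0.89109527]
```

View pics/side3.png

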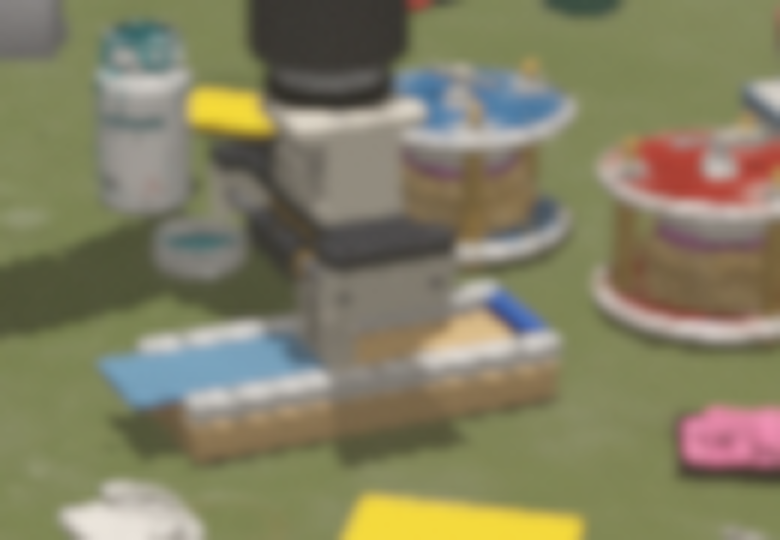

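View pics/top3.png

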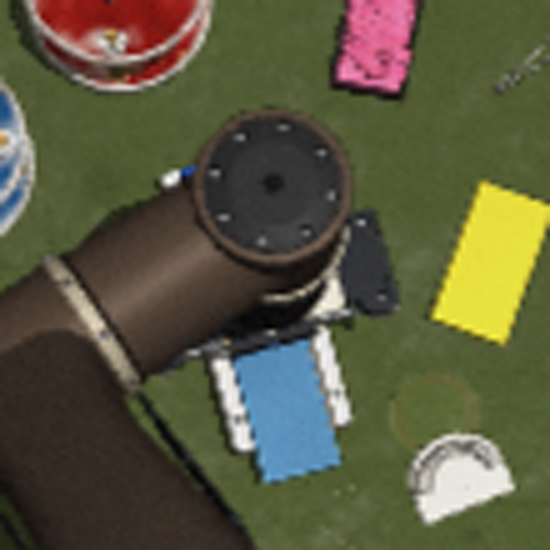

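```bash
python3 - <<'E'
from h import *
s=snapshot("top");S=snapshot("side")
e=np.array([.96,.281]);n=np.array([-.281,.96])
f=lambda p:((p[:2]-[.4635,.133])@e).round(4)
print([f(back(s,(220+u/5-.4,110+v/5-.4),.041)) for u,v in((265,483),(340,463))])
print("edge rails",[f(back(s,(220+u/5-.4,110+v/5-.4),.042)) for u,v in((240,452),(345,425))])
print([f(back(S,(220+u/6-.4,150+v/6-.4),.041)) for u,v in((100,358),(138,406))])
print("exp TCP-based",np.dot(np.array([.5617,.1615])-[.4635,.133],e)-.0095-.12)
E
```

```text
[np.float64(-0.0289), np.float64(-0.0289)]
edge rails [np.float64(-0.0006), np.float64(-0.0013)]
[np.float64(-0.026), np.float64(-0.0268)]
exp TCP-based -0.027219500000000035
```

```bash
python3 -m inch '[{"ax":0,"ay":0,"az":0,"dx":3,"dy":0,"dz":0,"fingers":0},{"ax":0,"ay":0,"az":0,"dx":7,"dy":0,"dz":0,"fingers":0},{"ax":0,"ay":0,"az":0,"dx":10,"dy":0,"dz":0,"fingers":0},{"ax":0,"ay":0,"az":0,"dx":12,"dy":0,"dz":0,"fingers":0},{"ax":0,"ay":0,"az":0,"dx":12,"dy":0,"dz":0,"fingers":0},{"ax":0,"ay":0,"az":0,"dx":12,"dy":0,"dz":0,"fingers":0}]'
python3 -m inch '[{"ax":0,"ay":0,"az":0,"dx":-6,"dy":0,"dz":0,"fingers":0},{"ax":0,"ay":0,"az":0,"dx":-10,"dy":0,"dz":0,"fingers":0},{"ax":0,"ay":0,"az":0,"dx":-10,"dy":0,"dz":-40,"fingers":0},{"ax":0,"ay":0,"az":0,"dx":-10,"dy":0,"dz":-90,"fingers":0},{"ax":0,"ay":0,"az":0,"dx":-10,"dy":0,"dz":-90,"fingers":0}]'
python3 - <<'E'
from h import *
s=snapshot("side"); cv2.imwrite("pics/side4.png",cv2.resize(s["image"][150:240,220:350,::-1],None,fx=6,fy=6,interpolation=cv2.INTER_CUBIC))
T=snapshot("top"); cv2.imwrite("pics/top4.png",cv2.resize(T["image"][110:220,220:330,::-1],None,fx=5,fy=5,interpolation=cv2.INTER_CUBIC))
o=get_obs(); print(o["tool_pos"],o["orientation"],o["force"])
E
```

```text
clock: 7.38
tool_pos: [0.5503, 0.1581, 0.0315]
orientation: [-180.0, -0.0, -163.7]
force: [0.2, 0.3, -0.6]
opening: 0.0005
clock: 8.0
tool_pos: [0.5628, 0.1624, 0.1259]
orientation: [179.9, 0.4, -163.7]
force: [-0.1, 0.5, -0.2]
opening: 0.0005
[0.56033997 0.16125057 0.12204653] [ 1.79959322e+02  7.30205890e-02 -1.63707190e+02] [-0.41663611 -0.6498782  -1.1389645 ]
```

View pics/side4.png

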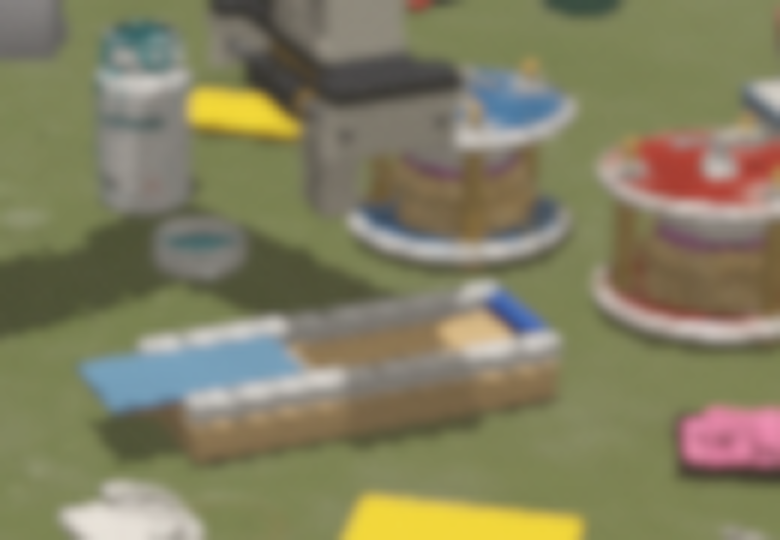

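View pics/top4.png

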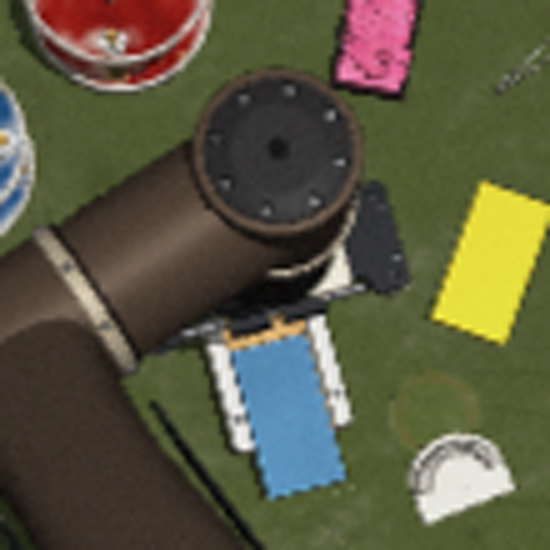

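```bash
python3 - <<'E'
from h import *
T=snapshot("top");S=snapshot("side")
p0=(.484,.139,16.3); e=np.array([.96,.281]);n=np.array([-.281,.96])
for nm,s in (("T",T),("S",S)):
    r=fit([(s,roi_of(s,rect(*p0,.041),4))],p0,lambda p:[rect(*p,.041)]); d=r[0][:2]-[.4635,.133]
    print(nm,r,"overhang",.06-d@e,"lat",d@n)
E
```

```text
T (array([ 0.47969944,  0.13851294, 16.17574275]), np.float64(0.09335019372278465)) overhang 0.04289940519669417 lat 0.0007403817828948349
S (array([ 0.47947333,  0.14173025, 17.9066705 ]), np.float64(0.11477070049505388)) overhang 0.04221240227566674 lat 0.0038925337414545845
```

```bash
python3 -m inch '[{"ax":0,"ay":0,"az":0,"dx":60,"dy":1,"dz":0,"fingers":87},{"ax":0,"ay":0,"az":0,"dx":121,"dy":1.5,"dz":0,"fingers":87},{"ax":0,"ay":0,"az":0,"dx":121,"dy":1.5,"dz":0,"fingers":87},{"ax":0,"ay":0,"az":0,"dx":121,"dy":1.5,"dz":0,"fingers":87},{"ax":0,"ay":0,"az":0,"dx":121,"dy":1.5,"dz":30,"fingers":87},{"ax":0,"ay":0,"az":0,"dx":121,"dy":1.5,"dz":60,"fingers":87},{"ax":0,"ay":0,"az":0,"dx":121,"dy":1.5,"dz":60,"fingers":87}]'
python3 - <<'E'
from h import *
s=snapshot("side"); cv2.imwrite("pics/side5.png",cv2.resize(s["image"][150:240,200:330,::-1],None,fx=6,fy=6,interpolation=cv2.INTER_CUBIC))
o=get_obs(); print(o["tool_pos"],o["orientation"],o["force"],o["opening"])
E
```

```text
clock: 9.07
tool_pos: [0.4429, 0.1277, 0.0594]
orientation: [-179.9, -0.3, -163.7]
force: [0.1, -0.3, 1.0]
opening: 0.065
[0.44373186 0.1282911  0.06077382] [-1.79914463e+02 -1.53002635e-01 -1.63693202e+02] [0.55777182 0.03301493 1.07240332] 0.06927075030892935
```

View pics/side5.png

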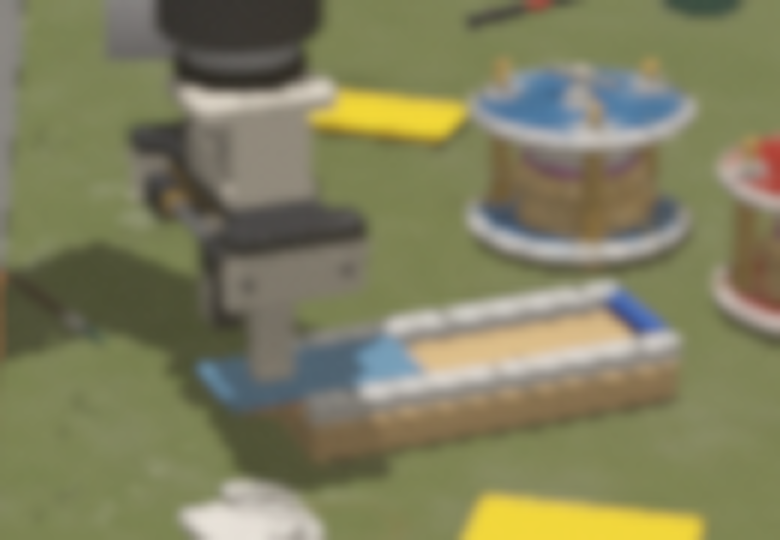

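```bash
python3 -m inch '[{"ax":0,"ay":0,"az":0,"dx":0,"dy":0,"dz":0,"fingers":87},{"ax":0,"ay":0,"az":0,"dx":0,"dy":0,"dz":0,"fingers":87},{"ax":0,"ay":0,"az":0,"dx":0,"dy":0,"dz":0,"fingers":87},{"ax":0,"ay":0,"az":0,"dx":0,"dy":0,"dz":15,"fingers":87},{"ax":0,"ay":0,"az":0,"dx":0,"dy":0,"dz":25,"fingers":87},{"ax":0,"ay":0,"az":0,"dx":0,"dy":0,"dz":31,"fingers":87},{"ax":0,"ay":0,"az":0,"dx":0,"dy":0,"dz":31,"fingers":87},{"ax":0,"ay":0,"az":0,"dx":0,"dy":0,"dz":31,"fingers":87}]'
python3 - <<'E'
from h import *
s=snapshot("side"); cv2.imwrite("pics/side6.png",cv2.resize(s["image"][150:240,200:330,::-1],None,fx=6,fy=6,interpolation=cv2.INTER_CUBIC))
s=snapshot("top"); cv2.imwrite("pics/top6.png",cv2.resize(s["image"][130:230,230:330,::-1],None,fx=6,fy=6,interpolation=cv2.INTER_CUBIC))
o=get_obs(); print(o["tool_pos"],o["orientation"],o["force"],o["opening"])
E
```

```text
clock: 10.12
tool_pos: [0.4437, 0.1286, 0.0308]
orientation: [180.0, 0.0, -163.7]
force: [-0.4, 0.6, 1.2]
opening: 0.0874
[0.44369635 0.12866974 0.03087098] [ 1.79988523e+02  3.16804481e-02 -1.63684864e+02] [0.12967839 0.15697403 0.62187286] 0.08680994433640235
```

View pics/side6.png

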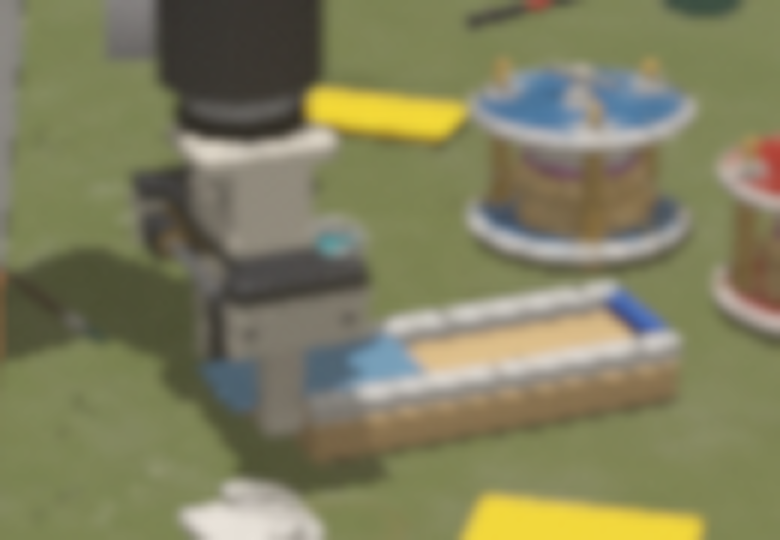

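View pics/top6.png

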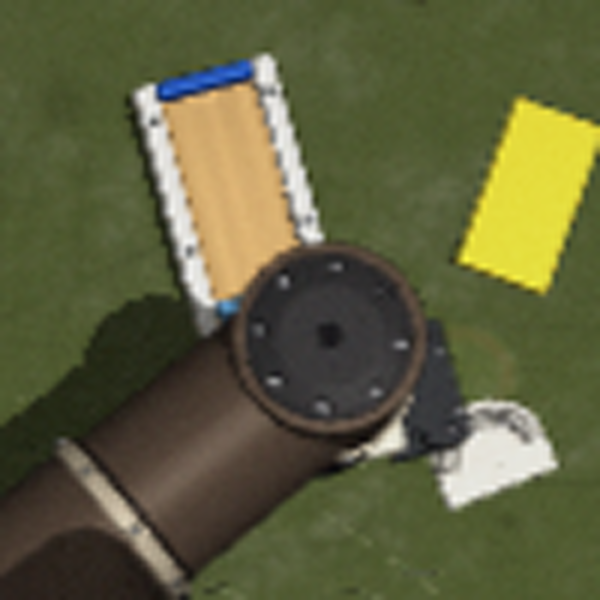

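```bash
python3 -m inch '[{"ax":0,"ay":0,"az":0,"dx":0,"dy":0,"dz":-1,"fingers":72},{"ax":0,"ay":0,"az":0,"dx":0,"dy":0,"dz":-1,"fingers":66},{"ax":0,"ay":0,"az":0,"dx":0,"dy":0,"dz":-1,"fingers":63},{"ax":0,"ay":0,"az":0,"dx":0,"dy":0,"dz":-1,"fingers":58},{"ax":0,"ay":0,"az":0,"dx":0,"dy":0,"dz":-1,"fingers":50},{"ax":0,"ay":0,"az":0,"dx":0,"dy":0,"dz":-1,"fingers":50},{"ax":0,"ay":0,"az":0,"dx":0,"dy":0,"dz":-1,"fingers":50},{"ax":0,"ay":0,"az":0,"dx":0,"dy":0,"dz":-1,"fingers":50}]'
```

```text
clock: 11.22
tool_pos: [0.4434, 0.1284, 0.0315]
orientation: [-180.0, -0.0, -163.7]
force: [-1.3, -1.4, 1.0]
opening: 0.0614
```

```bash
python3 -m inch '[{"ax":0,"ay":0,"az":0,"dx":0,"dy":0,"dz":-2,"fingers":50},{"ax":0,"ay":0,"az":0,"dx":0,"dy":0,"dz":-5,"fingers":50},{"ax":0,"ay":0,"az":0,"dx":0,"dy":0,"dz":-10,"fingers":50},{"ax":0,"ay":0,"az":0,"dx":0,"dy":0,"dz":-17,"fingers":50},{"ax":0,"ay":0,"az":0,"dx":0,"dy":0,"dz":-26,"fingers":50},{"ax":0,"ay":0,"az":0,"dx":0,"dy":0,"dz":-35,"fingers":50},{"ax":0,"ay":0,"az":0,"dx":0,"dy":0,"dz":-45,"fingers":50},{"ax":0,"ay":0,"az":0,"dx":0,"dy":0,"dz":-50,"fingers":50}]'
python3 - <<'E'
from h import *
s=snapshot("side"); cv2.imwrite("pics/side7.png",cv2.resize(s["image"][150:240,200:330,::-1],None,fx=6,fy=6,interpolation=cv2.INTER_CUBIC))
o=get_obs(); print(o["tool_pos"],o["orientation"],o["force"],o["opening"])
E
```

```text
clock: 12.22
tool_pos: [0.4438, 0.1287, 0.0825]
orientation: [180.0, 0.1, -163.7]
force: [0.4, -0.6, -1.4]
opening: 0.0614
[0.44394074 0.12880344 0.08276757] [ 1.79970752e+02  8.63018099e-02 -1.63679854e+02] [-0.34820885  0.77301488 -0.46031223] 0.061758860200051335
```

View pics/side7.png

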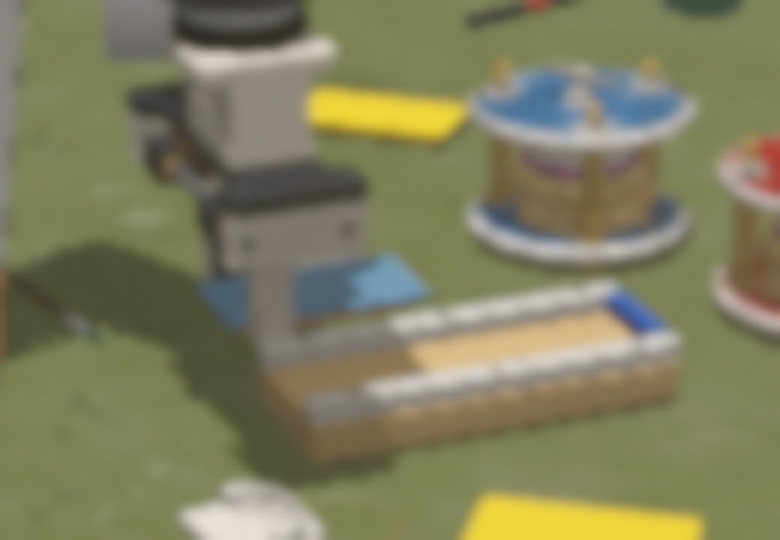

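```bash
python3 -c "
from h import *
shift((.5542,-.1727,.09),-176.57,(.4438,.1285,.082,-163.7))"
```

```text
dx -21.4 dy -320.1 dz -8.0 az 12.87
```

```bash
python3 -m inch '[{"ax":0,"ay":0,"az":0,"dx":0,"dy":-15,"dz":-20,"fingers":50},{"ax":0,"ay":0,"az":2,"dx":-4,"dy":-55,"dz":-30,"fingers":50},{"ax":0,"ay":0,"az":4,"dx":-8,"dy":-105,"dz":-30,"fingers":50},{"ax":0,"ay":0,"az":6,"dx":-12,"dy":-155,"dz":-30,"fingers":50},{"ax":0,"ay":0,"az":8,"dx":-15,"dy":-205,"dz":-30,"fingers":50},{"ax":0,"ay":0,"az":10,"dx":-18,"dy":-255,"dz":-30,"fingers":50},{"ax":0,"ay":0,"az":12,"dx":-20,"dy":-295,"dz":-25,"fingers":50},{"ax":0,"ay":0,"az":12.9,"dx":-21.4,"dy":-320.1,"dz":-8,"fingers":50}]'
python3 -m inch '[{"ax":0,"ay":0,"az":0,"dx":0,"dy":0,"dz":0,"fingers":50},{"ax":0,"ay":0,"az":0,"dx":0,"dy":0,"dz":0,"fingers":50},{"ax":0,"ay":0,"az":0,"dx":0,"dy":0,"dz":0,"fingers":50}]'
python3 - <<'E'
from h import *
s=snapshot("side"); cv2.imwrite("pics/side8.png",cv2.resize(s["image"][190:290,240:370,::-1],None,fx=6,fy=6,interpolation=cv2.INTER_CUBIC))
s=snapshot("top"); cv2.imwrite("pics/top8.png",cv2.resize(s["image"][120:220,290:420,::-1],None,fx=6,fy=6,interpolation=cv2.INTER_CUBIC))
o=get_obs(); print(o["tool_pos"],o["orientation"],o["force"],o["opening"])
E
```

```text
clock: 13.28
tool_pos: [0.5549, -0.1746, 0.0897]
orientation: [-180.0, 0.1, -176.7]
force: [-0.4, 0.7, -2.0]
opening: 0.0611
clock: 13.65
tool_pos: [0.5541, -0.172, 0.0901]
orientation: [-180.0, 0.0, -176.5]
force: [1.1, 0.3, -2.5]
opening: 0.0613
[ 0.55416709 -0.17197891  0.09021154] [-1.79997148e+02  5.71691346e-02 -1.76517766e+02] [ 0.24598251 -0.02870407 -0.59586371] 0.060992747806963864
```

View pics/side8.png

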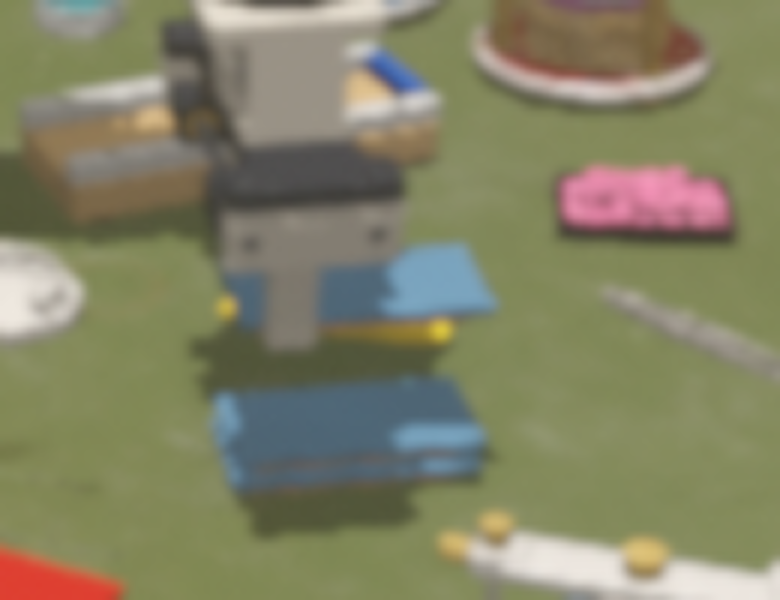

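View pics/top8.png

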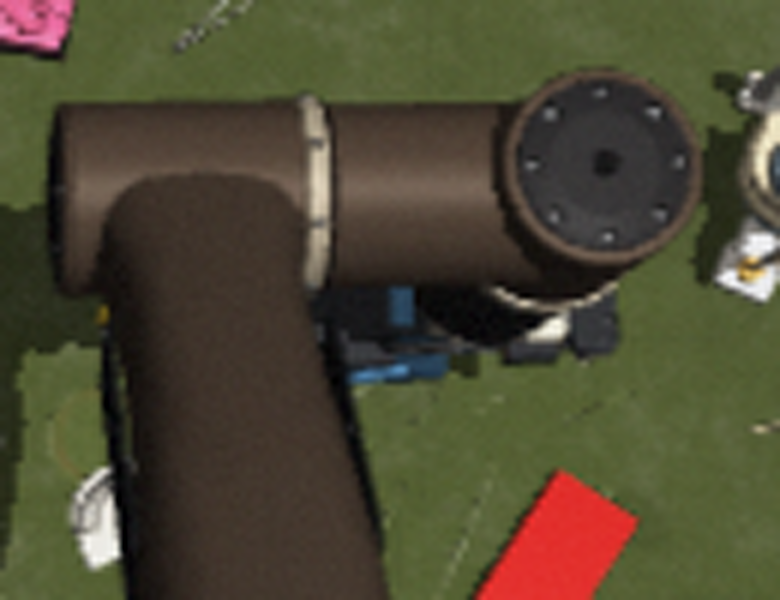

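```bash
python3 - <<'E'
from h import *
S=snapshot("side")
b=lambda u,v,z:back(S,(240+u/6-.42,190+v/6-.42),z)[:2].round(4)
print("held R near/far",b(497,310,.0999),b(468,243,.0999))
print("pile R near/far",b(487,432,.026),b(453,377,.026),"L near/far",b(238,470,.026),b(214,393,.026))
im=S["image"][190:290,240:370,::-1].copy(); F=6
im=cv2.resize(im,None,fx=F,fy=F,interpolation=cv2.INTER_CUBIC)
o=get_obs()["tool_pos"]; c,si=np.cos(np.radians(3.45)),np.sin(np.radians(3.45))
for P,col in [(rect(o[0]+.0396*c,o[1]+.0396*si,3.45,.0999),(0,255,0)),(rect(.5937,-.1703,3.43,.026),(0,0,255)),(rect(.5909,-.1648,3.43,.026),(0,255,255))]:
    q=((proj(S,P)+.5-[240,190])*F-.5).astype(int); cv2.polylines(im,[q],True,col,1)
cv2.imwrite("pics/side8o.png",im)
E
```

```text
held R near/far [ 0.6537 -0.2014] [ 0.6537 -0.1338]
pile R near/far [ 0.6551 -0.1872] [ 0.649  -0.1342] L near/far [ 0.5328 -0.2092] [ 0.5298 -0.1378]
```

View pics/side8o.png

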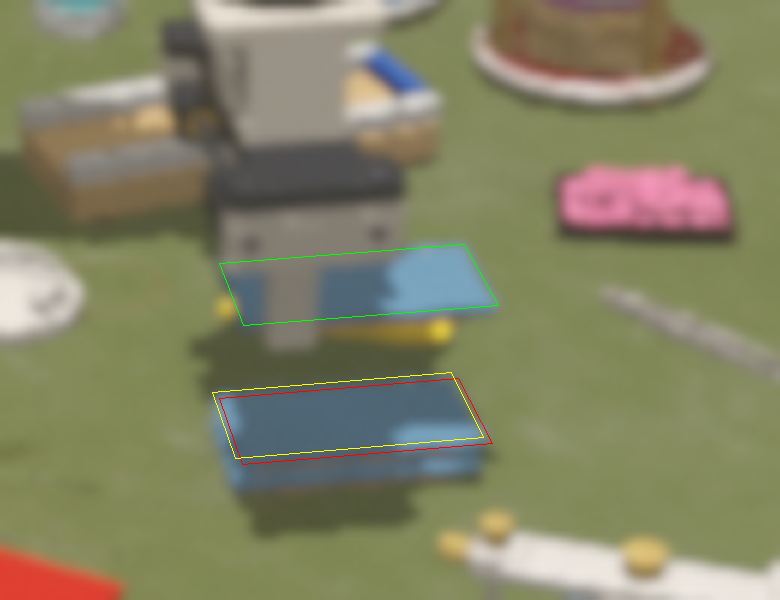

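```bash
python3 - <<'E'
from h import *
S=snapshot("side");T=snapshot("top")
S["image"]=cv2.imread("pics/side0.png")[:,:,::-1].copy();T["image"]=cv2.imread("pics/top0.png")[:,:,::-1].copy()
out=[]
for s,(x0,y0,x1,y1),F,A,B in ((S,(268,246,328,278),13,(.5909,-.1648,3.4),(.5909,-.1675,3.4)),(T,(338,144,372,190),12,(.5917,-.171,3.43),(.5909,-.168,3.43))):
    im=cv2.resize(s["image"][y0:y1,x0:x1,::-1],None,fx=F,fy=F,interpolation=cv2.INTER_CUBIC)
    for p,col in ((A,(0,255,255)),(B,(0,0,255))):
        q=((proj(s,rect(*p,.026))+.5-[x0,y0])*F-.5).astype(int); cv2.polylines(im,[q],True,col,1)
    out.append(im)
cv2.imwrite("pics/pileS.png",out[0]);cv2.imwrite("pics/pileT.png",out[1])
# fit in S with gray-level: top face only, restricting to luminance+blue via 3-channel lstsq with two regions
def polys(p): return rect(*p,.026), 
def cost(p,s,roi):
    x0,y0,x1,y1=roi
    t=render(s,[rect(*p,.026)],roi); h=render(s,[rect(*p,.021)+rect(*p,.026)],roi); l=render(s,[rect(*p,.008)+rect(*p,.013),rect(*p,.021)+rect(*p,.026)],roi)
    k=render(s,[rect(*p,0.0,.12,.062)+rect(*p,.026)],roi)
    A=np.stack([cv2.GaussianBlur(m,(0,0),.7).ravel() for m in (t,h,l,k)]+[np.ones(t.size)],1)
    Y=s["image"][y0:y1,x0:x1].reshape(-1,3).astype(float)
    r=Y-A@np.linalg.lstsq(A,Y,rcond=None)[0]; return (r**2).mean()/Y.var()
for nm,s in (("T",T),("S",S)):
    p0=np.array([.5912,-.168,3.4]); roi=roi_of(s,rect(*p0,.026)+rect(*p0,0.),3)
    r=minimize(cost,p0,args=(s,roi),method="Nelder-Mead",options=dict(initial_simplex=np.array([p0,p0+[.005,0,0],p0+[0,.005,0],p0+[0,0,4]]),xatol=1e-5,fatol=1e-7)); print(nm,r.x,r.fun)
E
```

```text
T [ 0.59117804 -0.17017339  3.44706622] 0.04052045310939165
S [ 0.59086518 -0.16577376  3.30140155] 0.04592905909754214
```

View pics/pileS.png

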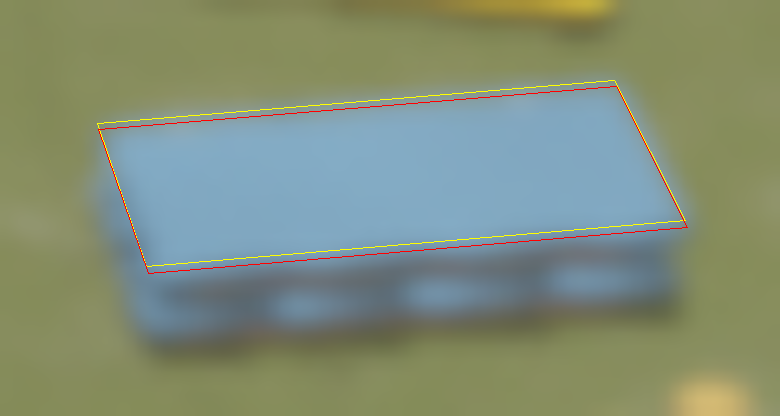

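View pics/pileT.png

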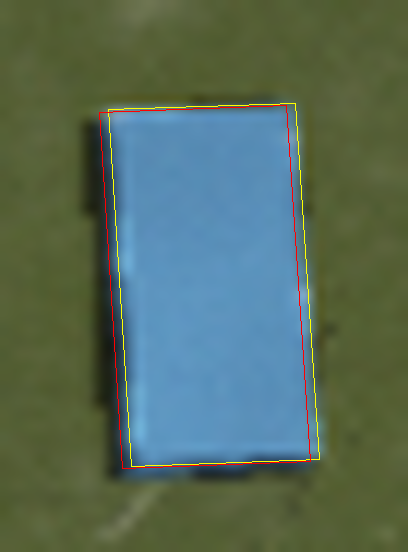

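```bash
python3 -m inch '[{"ax":0,"ay":0,"az":0,"dx":1.6,"dy":0.6,"dz":15,"fingers":50},{"ax":0,"ay":0,"az":0,"dx":1.6,"dy":0.6,"dz":30,"fingers":50},{"ax":0,"ay":0,"az":0,"dx":1.6,"dy":0.6,"dz":42,"fingers":50},{"ax":0,"ay":0,"az":0,"dx":1.6,"dy":0.6,"dz":50,"fingers":50},{"ax":0,"ay":0,"az":0,"dx":1.6,"dy":0.6,"dz":54,"fingers":50},{"ax":0,"ay":0,"az":0,"dx":1.6,"dy":0.6,"dz":54,"fingers":50},{"ax":0,"ay":0,"az":0,"dx":1.6,"dy":0.6,"dz":54,"fingers":50}]'
python3 - <<'E'
from h import *
S=snapshot("side")
im=S["image"][230:290,255:355,::-1].copy(); F=8
im=cv2.resize(im,None,fx=F,fy=F,interpolation=cv2.INTER_CUBIC); cv2.imwrite("pics/side9.png",im)
o=get_obs(); print(o["force"],o["opening"],o["tool_pos"]); o=o["tool_pos"]; c,si=np.cos(np.radians(3.45)),np.sin(np.radians(3.45))
for P,col in [(rect(o[0]+.0396*c,o[1]+.0396*si,3.45,o[2]+.0097),(0,255,0)),(rect(.5909,-.166,3.4,.026),(0,255,255))]:
    q=((proj(S,P)+.5-[255,230])*F-.5).astype(int); cv2.polylines(im,[q],True,col,1)
cv2.imwrite("pics/side9o.png",im)
E
```

```text
clock: 14.78
tool_pos: [0.5526, -0.1723, 0.036]
orientation: [-180.0, 0.0, -176.6]
force: [0.8, 0.4, -1.1]
opening: 0.0612
[ 0.67567991  0.6566548  -1.28030142] 0.0616877132503609 [ 0.55263609 -0.17222485  0.03601173]
```

View pics/side9.png

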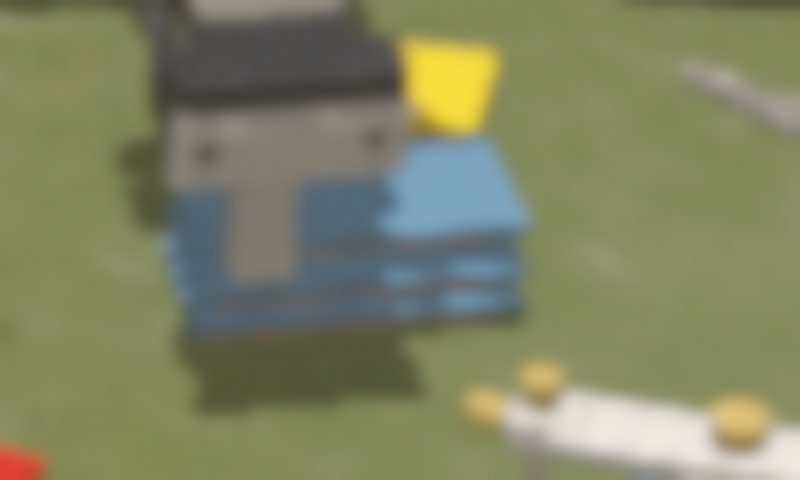

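View pics/side9o.png

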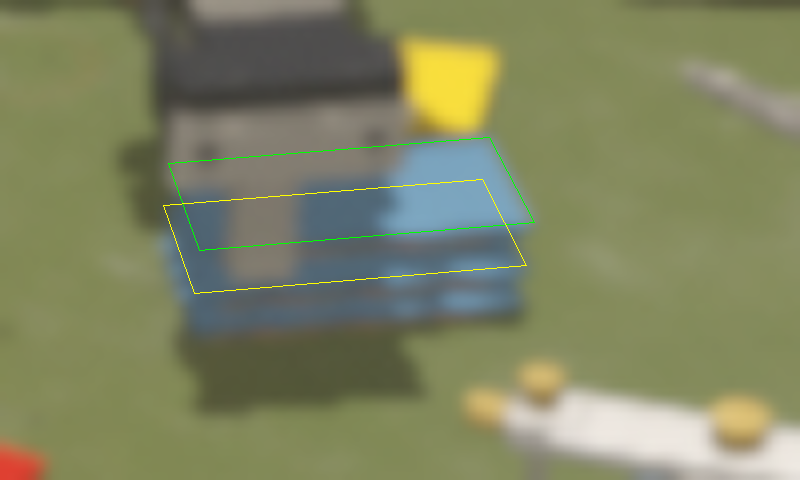

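```bash
python3 - <<'E'
from h import *
S=snapshot("side"); o=get_obs()["tool_pos"]
x0,y0,x1,y1=300,240,328,275; F=16
def cost(p,ret=False):
    dx,dy,px,py=p
    c,si=np.cos(np.radians(3.45)),np.sin(np.radians(3.45))
    h=(o[0]+.0396*c+dx,o[1]+.0396*si+dy,3.45); z=o[2]-.0033; q=(px,py,3.4); roi=(x0,y0,x1,y1)
    # ordered painter layers: pile low, cork, pile top, cork, held box
    lay=[]
    def cork(p,z): return [rect(*p,z,.1,.044)+rect(*p,z+.008,.1,.044)]
    L=[cork(q,0),[rect(*q,.008)+rect(*q,.013)],[rect(*q,.013)],cork(q,.013),[rect(*q,.021)+rect(*q,.026)],[rect(*q,.026)],cork(h,z),[rect(*h,z+.008)+rect(*h,z+.013)],[rect(*h,z+.013)]]
    ms=[render(S,a,roi) for a in L]; vis=[];rem=np.ones_like(ms[0])
    for m in ms[::-1]: vis.append(rem*m); rem=rem*(1-m)
    ht,hs,hc,pt,ps,pc,lt,ls,lc=vis
    A=np.stack([cv2.GaussianBlur(m,(0,0),.7).ravel() for m in (ht,hs+ps+ls,hc+pc+lc,pt+lt,rem)],1)
    Y=S["image"][y0:y1,x0:x1].reshape(-1,3).astype(float)
    cf=np.linalg.lstsq(A,Y,rcond=None)[0]; r=((Y-A@cf)**2)
    w=np.ones((y1-y0,x1-x0)); w[:3,:18]=0 # yellow
    return (r.sum(1)*w.ravel()).mean()
for st in ([0,0,.591,-.166],[0,0,.591,-.170],[0,.003,.591,-.168]):
    p0=np.array(st); sim=np.vstack([p0]+[p0+np.eye(4)[i]*.003 for i in range(4)])
    r=minimize(cost,p0,method="Nelder-Mead",options=dict(initial_simplex=sim,xatol=1e-5,fatol=1e-3,maxiter=400)); print(r.x.round(4),r.fun)
cv2.imwrite("pics/side10.png",cv2.resize(S["image"][y0:y1,x0:x1,::-1],None,fx=F,fy=F,interpolation=cv2.INTER_CUBIC))
E
```

```text
[ 0.0006 -0.0023  0.5903 -0.1731] 820.6380889485695
[ 0.0008 -0.0022  0.5903 -0.1729] 820.5873736702256
[ 0.0007 -0.0023  0.5907 -0.1731] 820.6349832058994
```

View pics/side10.png

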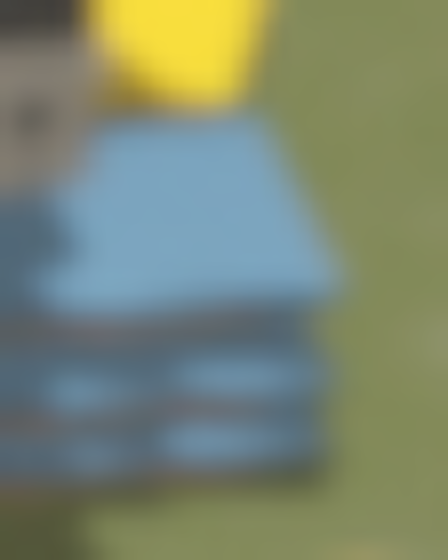

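```bash
python3 -m inch '[{"ax":0,"ay":0,"az":0,"dx":2,"dy":0,"dz":0,"fingers":50},{"ax":0,"ay":0,"az":0,"dx":2,"dy":0,"dz":1.5,"fingers":50},{"ax":0,"ay":0,"az":0,"dx":2,"dy":0,"dz":3,"fingers":50},{"ax":0,"ay":0,"az":0,"dx":2,"dy":0,"dz":4,"fingers":50},{"ax":0,"ay":0,"az":0,"dx":2,"dy":0,"dz":5,"fingers":50},{"ax":0,"ay":0,"az":0,"dx":2,"dy":0,"dz":5.7,"fingers":50},{"ax":0,"ay":0,"az":0,"dx":2,"dy":0,"dz":5.7,"fingers":50},{"ax":0,"ay":0,"az":0,"dx":2,"dy":0,"dz":5.7,"fingers":50}]'
```

```text
clock: 15.88
tool_pos: [0.5503, -0.1723, 0.0299]
orientation: [-180.0, 0.0, -176.6]
force: [-0.0, -0.0, -1.1]
opening: 0.0614
```

```bash
python3 - <<'E'
from h import *
o=get_obs(); print(o["force"],o["moment"],o["tool_pos"],o["opening"])
S=snapshot("side")
cv2.imwrite("pics/side11.png",cv2.resize(S["image"][230:290,255:355,::-1],None,fx=8,fy=8,interpolation=cv2.INTER_CUBIC))
o=get_obs(); print(o["force"],o["moment"])
E
```

```text
[-0.02575034 -0.02705346 -1.05775226] [-0.05595821  0.11086142 -0.01524092] [ 0.55031515 -0.17232294  0.02991256] 0.061449542423158844
[ 0.21393405  0.01187267 -1.71163349] [-0.04414283  0.16355299  0.00797357]
```

View pics/side11.png

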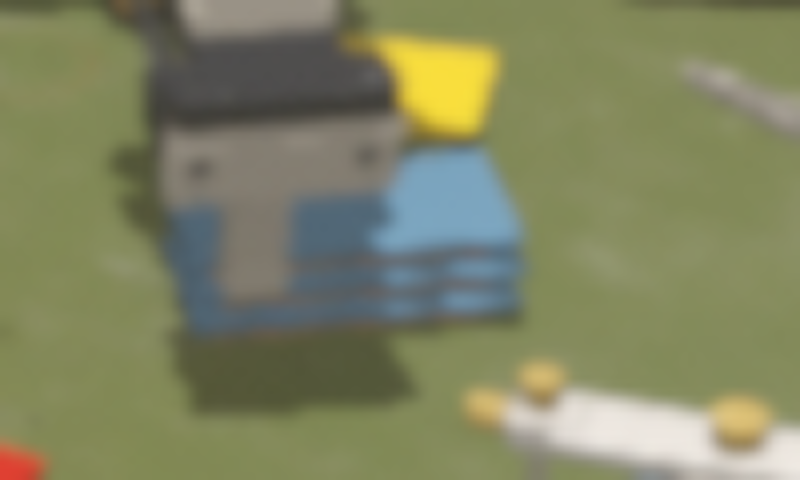

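```bash
python3 -m inch '[{"ax":0,"ay":0,"az":0,"dx":0,"dy":0,"dz":0.3,"fingers":50},{"ax":0,"ay":0,"az":0,"dx":0,"dy":0,"dz":0.6,"fingers":50},{"ax":0,"ay":0,"az":0,"dx":0,"dy":0,"dz":0.6,"fingers":50},{"ax":0,"ay":0,"az":0,"dx":0,"dy":0,"dz":0.6,"fingers":50}]'
python3 -m inch '[{"ax":0,"ay":0,"az":0,"dx":0,"dy":0,"dz":0.3,"fingers":50},{"ax":0,"ay":0,"az":0,"dx":0,"dy":0,"dz":0.3,"fingers":50},{"ax":0,"ay":0,"az":0,"dx":0,"dy":0,"dz":0.3,"fingers":50}]'; python3 -c "
from h import *
o=get_obs();print(o['force'],o['moment'])"
```

```text
clock: 16.42
tool_pos: [0.5503, -0.1723, 0.0296]
orientation: [-180.0, 0.0, -176.6]
force: [-1.6, 1.1, 6.4]
opening: 0.0611
clock: 16.8
tool_pos: [0.5504, -0.1723, 0.0296]
orientation: [-180.0, 0.0, -176.6]
force: [-3.4, 1.8, 8.4]
opening: 0.0613
[-3.40203801  1.80019105  8.43717936] [ 0.47143762  1.22132958 -0.02591411]
```

```bash
python3 -m inch '[{"ax":0,"ay":0,"az":0,"dx":0,"dy":0,"dz":-0.4,"fingers":50},{"ax":0,"ay":0,"az":0,"dx":0,"dy":0,"dz":-0.4,"fingers":62},{"ax":0,"ay":0,"az":0,"dx":0,"dy":0,"dz":-0.4,"fingers":64},{"ax":0,"ay":0,"az":0,"dx":0,"dy":0,"dz":-0.4,"fingers":67},{"ax":0,"ay":0,"az":0,"dx":0,"dy":0,"dz":-0.4,"fingers":71},{"ax":0,"ay":0,"az":0,"dx":0,"dy":0,"dz":-0.4,"fingers":76},{"ax":0,"ay":0,"az":0,"dx":0,"dy":0,"dz":-0.4,"fingers":76},{"ax":0,"ay":0,"az":0,"dx":0,"dy":0,"dz":-0.4,"fingers":76}]'
python3 -m inch '[{"ax":0,"ay":0,"az":0,"dx":0,"dy":0,"dz":-3,"fingers":76},{"ax":0,"ay":0,"az":0,"dx":0,"dy":0,"dz":-10,"fingers":76},{"ax":0,"ay":0,"az":0,"dx":0,"dy":0,"dz":-30,"fingers":76},{"ax":0,"ay":0,"az":0,"dx":0,"dy":0,"dz":-80,"fingers":76},{"ax":0,"ay":0,"az":0,"dx":0,"dy":0,"dz":-140,"fingers":76},{"ax":0,"ay":0,"az":0,"dx":0,"dy":-60,"dz":-160,"fingers":76},{"ax":0,"ay":0,"az":0,"dx":0,"dy":-120,"dz":-160,"fingers":76},{"ax":0,"ay":0,"az":0,"dx":0,"dy":-180,"dz":-160,"fingers":76}]'
python3 -m inch '[{"ax":0,"ay":0,"az":0,"dx":0,"dy":-60,"dz":0,"fingers":76},{"ax":0,"ay":0,"az":0,"dx":0,"dy":-120,"dz":0,"fingers":76},{"ax":0,"ay":0,"az":0,"dx":0,"dy":-170,"dz":0,"fingers":76},{"ax":0,"ay":0,"az":0,"dx":0,"dy":-170,"dz":0,"fingers":76}]'
python3 - <<'E'
from h import *
S=snapshot("side");T=snapshot("top")
cv2.imwrite("pics/side12.png",cv2.resize(S["image"][230:290,255:355,::-1],None,fx=8,fy=8,interpolation=cv2.INTER_CUBIC))
cv2.imwrite("pics/top12.png",cv2.resize(T["image"][140:200,320:400,::-1],None,fx=9,fy=9,interpolation=cv2.INTER_CUBIC))
cv2.imwrite("pics/top12f.png",T["image"][:,:,::-1])
E
```

```text
clock: 17.8
tool_pos: [0.5503, -0.1723, 0.0294]
orientation: [180.0, 0.0, -176.6]
force: [-0.7, -0.5, 0.4]
opening: 0.0763
clock: 18.8
tool_pos: [0.5614, -0.3536, 0.191]
orientation: [-180.0, 0.1, -176.5]
force: [2.0, -0.1, -0.3]
opening: 0.0757
clock: 19.3
tool_pos: [0.5697, -0.5252, 0.188]
orientation: [180.0, -0.1, -176.8]
force: [-0.1, 0.6, 0.5]
opening: 0.0759
```

View pics/side12.png

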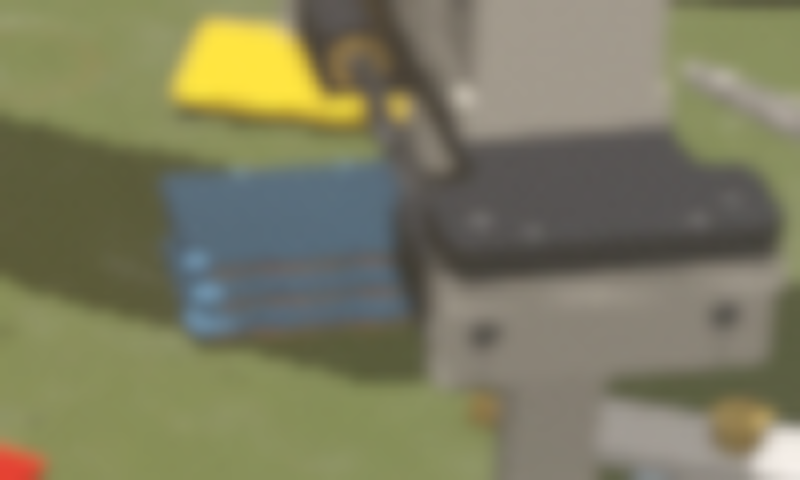

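View pics/top12.png

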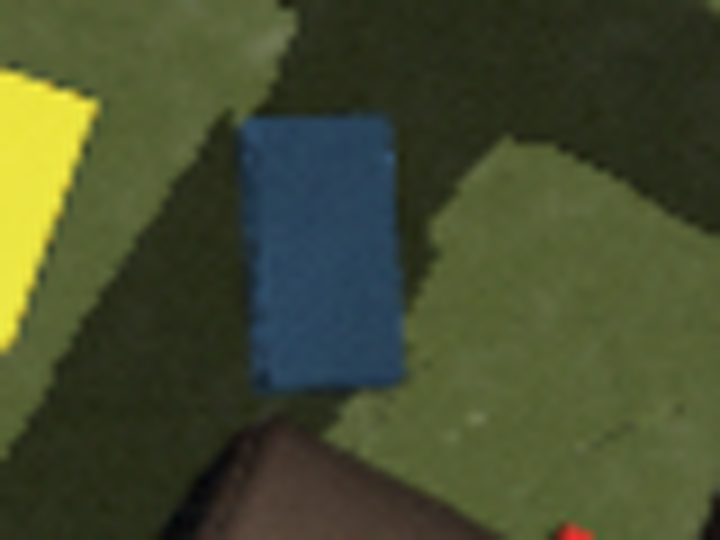

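View pics/top12f.png

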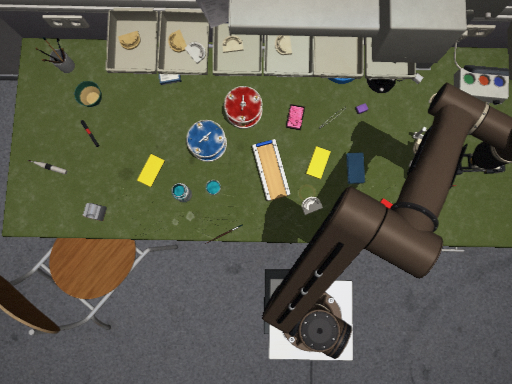

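```bash
python3 -m inch '[{"ax":0,"ay":0,"az":0,"dx":60,"dy":0,"dz":-40,"fingers":76},{"ax":0,"ay":0,"az":0,"dx":120,"dy":-20,"dz":-50,"fingers":76},{"ax":0,"ay":0,"az":0,"dx":180,"dy":-50,"dz":-50,"fingers":76},{"ax":0,"ay":0,"az":0,"dx":240,"dy":-80,"dz":-50,"fingers":76},{"ax":0,"ay":0,"az":0,"dx":300,"dy":-110,"dz":-50,"fingers":76},{"ax":0,"ay":0,"az":0,"dx":340,"dy":-110,"dz":-50,"fingers":76},{"ax":0,"ay":0,"az":0,"dx":340,"dy":-110,"dz":-50,"fingers":76}]'
python3 - <<'E'
from h import *
S=snapshot("side");T=snapshot("top")
cv2.imwrite("pics/side13.png",cv2.resize(S["image"][230:290,255:355,::-1],None,fx=8,fy=8,interpolation=cv2.INTER_CUBIC))
cv2.imwrite("pics/top13.png",cv2.resize(T["image"][140:200,320:400,::-1],None,fx=9,fy=9,interpolation=cv2.INTER_CUBIC))
cv2.imwrite("pics/side13f.png",S["image"][:,:,::-1])
p0=(.591,-.169,3.4)
for nm,s in (("T",T),("S",S)):
    r=fit([(s,roi_of(s,rect(*p0,.039),6))],p0,lambda p:[rect(*p,.034)+rect(*p,.039),rect(*p0,.021)+rect(*p0,.026),rect(*p0,.008)+rect(*p0,.013)]); print(nm,r)
    r=fit([(s,roi_of(s,rect(*p0,.039),6))],p0,lambda p:[rect(*p,.034)+rect(*p,.039),rect(*p,.021)+rect(*p,.026),rect(*p,.008)+rect(*p,.013)]); print(nm,r)
E
```

```text
clock: 20.27
tool_pos: [0.2349, -0.6516, 0.2407]
orientation: [-179.9, 0.0, -176.8]
force: [1.3, 0.1, 0.0]
opening: 0.076
T (array([ 0.5886991 , -0.17064943,  2.80719059]), np.float64(0.03711103001919822))
T (array([ 0.59026327, -0.17112707,  3.0821239 ]), np.float64(0.028907362902525078))
S (array([ 0.59074995, -0.16231468,  3.52602748]), np.float64(0.2656126605385792))
S (array([ 0.59060513, -0.16270361,  3.17067127]), np.float64(0.2633843655500025))
```

View pics/side13.png

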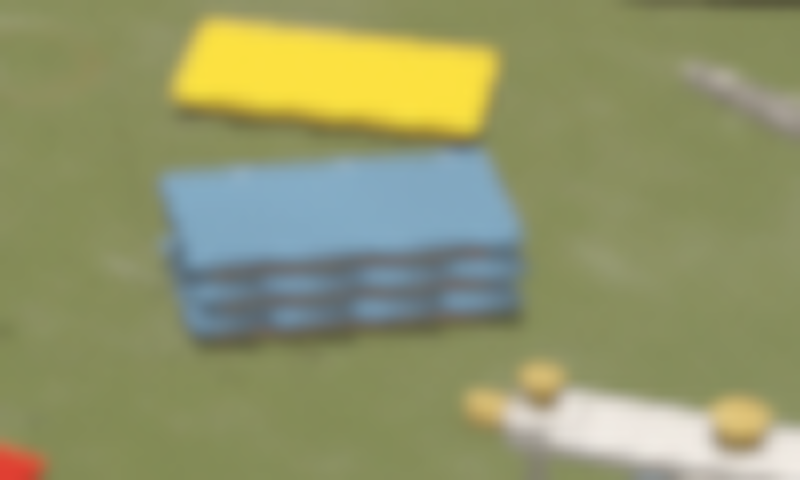

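View pics/top13.png

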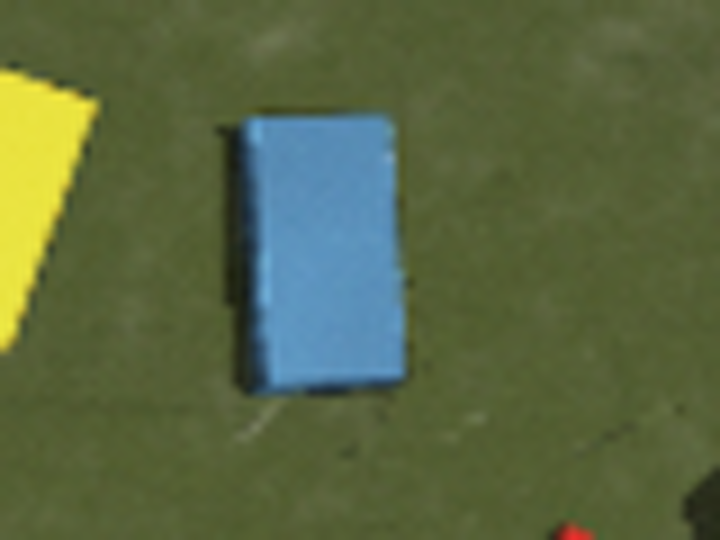

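View pics/side13f.png

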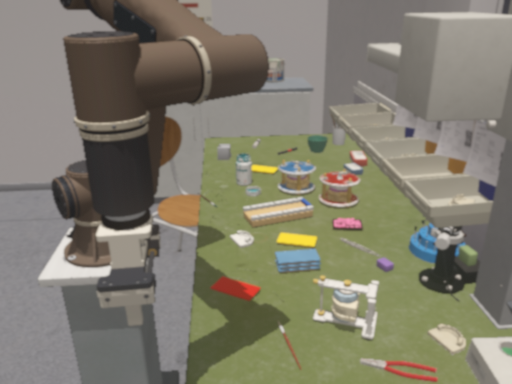

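```bash
python3 - <<'E'
from h import *
import h
S=snapshot("side");T=snapshot("top")
def lum(img,roi):
    x0,y0,x1,y1=roi; b=img[y0:y1,x0:x1].astype(float); return np.maximum(b[:,:,2]-b[:,:,0],-40)
h.alpha=lum
p0=(.591,-.169,3.4)
full=lambda p:[rect(*p,.034)+rect(*p,.039),rect(*p,.021)+rect(*p,.026),rect(*p,.008)+rect(*p,.013)]
for nm,s in (("T",T),("S",S)):
    a=roi_of(s,rect(*p0,.039)+rect(*p0,0.),3)
    print(nm,"stack",fit([(s,a)],p0,full))
    b=list(a); q=proj(s,rect(*p0,.039)); 
    print(nm,"top only",fit([(s,(a[0],a[1],a[2],a[3]))],p0,lambda p:[rect(*p,.034)+rect(*p,.039),*full((.5912,-.168,3.4))[1:]]))
for n in ("T","S"):
    s={"T":T,"S":S}[n]
    for t in ("slab_stand","cast_white"):
        print(n,t,[np.round(r["position"],1) for r in landmark_of(t,{"T":"top","S":"side"}[n])][:1])
E
```

```text
T stack (array([ 0.59036977, -0.17114433,  2.86475038]), np.float64(0.03556118218663404))
T top only (array([ 0.58870608, -0.1707596 ,  2.87573514]), np.float64(0.060081456690476265))
S stack (array([ 0.59019755, -0.16474015,  3.04470016]), np.float64(0.08055262777335129))
S top only (array([ 0.59016073, -0.16444859,  3.54274561]), np.float64(0.09261998957405275))
T slab_stand [array([272.5, 171.7])]
T cast_white [array([307.6, 204.8])]
S slab_stand [array([278.1, 214.9])]
S cast_white [array([239.8, 244.6])]
```

```bash
python3 - <<'E'
from h import *
for n,roi in (("side",(228,228,258,248)),("top",(300,192,326,216))):
    a=cv2.imread(f"pics/{n}0.png")[:,:,::-1]; b=snapshot(n)["image"]; x0,y0,x1,y1=roi
    f=lambda i:np.argwhere(i[y0:y1,x0:x1].min(2)>120).mean(0)
    print(n,np.abs(a[y0:y1,x0:x1].astype(int)-b[y0:y1,x0:x1]).max(),f(a),f(b))
print(close_job())
E
```

```text
side 2 [ 9.89072848 14.20860927] [ 9.9375     14.23355263]
top 9 [13.         11.24793388] [13.00413223 11.2231405 ]
the job is handed in; nothing more can be done
None
```

The blue slab is now on top of the pile, and the job was handed in at about 20.5 s.

1. **Slide:** I pushed the slab along the channel with shut fingers until it overhung the open edge by about 40 mm. The side view showed it still lying flat. The camera fits read 42–43 mm and the tool position read 39 mm.
2. **Lift:** I gripped the overhanging end by its sides (opening 61.4 mm) and lifted it straight up. It came away level.
3. **Place:** I lowered it onto the pile with about 8 N at contact, backed off slightly, opened the fingers and moved the arm away.

**Last checks**
- **Squareness:** the slab is about 1–2 mm and less than 1° off the slab below. The two cameras disagree a little: the top view gives about 2 mm along x and 0.6°. The side view gives about 0.7 mm in x, 1.3 mm in y and almost no turn. I judged this square and did not regrasp.
- **Pile:** it looks unmoved. The slab now covers it, so I could not measure its two slabs separately.
- **Cast:** the pixels around it are unchanged in both views. The network's landmark for it had jumped by a few pixels, which the pixel comparison contradicts.
- **Other things:** by eye nothing else moved, but I did not measure each one.

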